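# Add the milk jug to the row on the ware board

## Task

Pick up the small milk jug that stands on the table among the other pots and set it gently down, upright, in the middle of the round plaster disc on the wooden board. Its pouring lip must point the same way as the lip of the jug already standing on that board. Leave the other jug, the mug and the beaker where they are.

Things in the scene. Friction and masses are not known exactly. Their poses are not given: they have to be found in the camera images.
- jug_center (a point): The milk jug to move, standing on the table (z = 0): white ceramic, straight round body 52 mm in diameter, 70 mm high, 0.14 to 0.24 kg, open top, a pinched V-shaped pouring lip at the rim and a loop handle opposite. Point: on its axis half-way up (35 mm). x: towards the lip (reach 45 mm from the axis); handle at -x (reach 54 mm); y: across, the bare sides, slightly flattened, 55 mm wide, to grip; z: up.
- jug_spout (a point): The tip of that jug's pouring lip, 43 mm from its axis (along x of jug_center) and 64 mm above its underside.
- bat_top (a point): Centre of the top face of the empty round plaster disc, off-white, 100 mm in diameter, 8 mm thick, fixed on the wooden board, at either end of it; the top face is 26 mm above the table. x: across the board, the way the pouring lip must point; y: along the board; z: up.
- board: Wooden ware board fixed on the table, 320 mm long (its y), 130 mm wide (its x), 18 mm thick; origin at the centre of its underside. The disc and the other jug stand on its long centre line, each 78 mm from its middle, at opposite ends. x: across the board, the way the other jug's lip points.
- ref_center (a point): The other jug, the same in every way as the one to be moved, already standing on the wooden board at the end without the disc: the pattern for the direction, to be left alone. This point lies on its axis half-way up (35 mm above its underside). x axis: towards its pouring lip; z axis: up.
- ref_spout (a point): The tip of the other jug's pouring lip, 43 mm from its axis.
- mug_center (a point): A white ceramic mug on the table, body 66 mm in diameter, 85 mm high, with a loop handle (towards its -x, reaching 62 mm from the axis) and no pouring lip; to be left alone. This point lies on its axis half-way up.
- beaker_center (a point): A white ceramic beaker on the table, 62 mm in diameter, 115 mm high, with neither handle nor lip; to be left alone. This point lies on its axis half-way up.
Not all that is in view belongs to the job. What is shaped like the part that bears jug_center but green is not meant.

How it is judged (in metres and radians):
At the end, for the whole second after the job is handed in: The jug stands still and upright (within 7 degrees) on the plaster disc, its axis within 18 mm of the disc's centre, its pouring lip pointing the same way as the other jug's lip to within 15 degrees (not the opposite way) (horizontal distance between jug_center and bat_top below 0.018 m and z of jug_center in the frame of bat_top between 0.029 and 0.041 m and angle between jug_center's own z axis and vertical below 0.12 rad and angle between the x axis of jug_center and the x axis of ref_center, either way round below 0.26 rad and x of jug_spout in the frame of bat_top above 0.015 m and linear speed of jug below 0.02 m/s); the robot touches nothing.
It fails at once if the jug tipped by more than 35 degrees (angle between jug_center's own z axis and vertical above 0.61 rad).
It fails at once if the jug dropped: falling faster than 0.5 m/s (a drop of about 13 mm) with no finger on it (contact force between the fingers and jug below 0.05 N and linear speed of jug above 0.5 m/s).
It fails at once if the other jug moved or turned: its axis or its lip more than 15 mm from where it was (distance of any of ref_center, ref_spout from where it was at the start of the episode above 0.015 m).
It fails at once if the mug moved more than 20 mm (distance of mug_center from where it was at the start of the episode above 0.02 m).
It fails at once if the beaker moved more than 20 mm (distance of beaker_center from where it was at the start of the episode above 0.02 m).
It also fails if it takes over 35 s, if anything falls off the work surface, if the arm or the gripper's body presses on something with over 40 N, if the wrist force passes 120 N, or if a joint passes its speed limit or range.

## Robot

A 7-joint arm with a two-finger parallel gripper is mounted at the origin on the work surface. World frame = base frame: x ahead of the robot, y to its left, z up, the work surface at z = 0. Lengths are in mm, angles in rad, forces in N, time in s.
With the tool pointing down it reaches from about 400 to 850 mm from the base axis. Payload 10.4 kg.
Tool frame: the origin (TCP) lies at the very end of the fingers, on their centre line; the grasp point (between the pads) lies bot.grip_point_offset behind it (bot.grip_point_offset is the distance from the TCP to the grasp point, in mm); z points along the fingers, y is the line along which they close (so a half turn about z gives the same grasp; the last joint's range is limited). The gripper opens to 87 mm and grips with 3 to 60 N. Pads are 19 mm wide; open, the fingers measure 117 mm over their backs; the gripper's body (75 mm by 190 mm) begins 51 mm behind the grasp point.
Start: joints at [1.12, 0.332, -0.065, 1.46, 0.022, 1.35, -0.088], TCP at [259.319, -568.691, 184.676] pointing down, gripper open.
Joint ranges: [-2.6, 2.6], [-0.5, 2.12], [-1.47, 1.34], [0.16, 2.42], [-1.27, 4.41], [0.06, 2.06], [-2.6, 2.6]. Speed limits (rad/s): [2.22, 2.22, 2.79, 2.79, 3.14, 3.14, 3.14].

## Interface

Orientations are given as a unit quaternion [x, y, z, w].
In Python, from bench import bot gives the robot as it stands. The module is installed in compiled form; this text tells all that it offers.
- The arm moves only by the tool drive_tool, never from a script. Its argument "motion" is a list of rows, each an object of numbers: "x", "y", "z": the shift along the world's x, y, z in cm; "ax", "ay", "az": the turn, a rotation vector about the world's x, y, z in rad; "fingers": the closure in counts, from 0 (fully open) to 255 (shut). A call has 1 to 5 rows; each row shifts and turns the commanded pose from where the row before left it; what a row does not reach is not made up. A row lasts 1/12 s, in which the tool goes at most 41.7 mm and 7.16 degrees, less where a joint would pass 70% of its speed; a pose out of reach is approached as far as the arm can. A call with a gripper value outside its range is refused whole. The fingers move at their own pace and stop on an object; "newtons" is the grip in N (left out, the last holds). Time passes only in rows, so rows that do not move let the fingers close. It gives the time, the measured TCP pose, the force, the opening and the grip force at its end, in the units of the state.
- bot.get_state(): the state, without advancing time (a new reading comes with each control period).
- bot.capture(name): name is "side" or "top"; returns a dict with "frame" (480x640x3 uint8, blue, green, red), "fx", "fy", "cx", "cy" (pixels), "R" (3x3) and "t" (3): a world point X has camera coordinates R X + t. Camera axes: x right, y down, z forward; pixel columns grow to the right and rows downward; lengths in mm; the calibration is good to about 2 mm. A picture is of the moment at which its call begins. There is no depth.
- bot.close_job(): hands the job in; it is judged then, once.
The state is a dict: "time": time; "joint_positions": joint angles; "qd": joint speeds; "tau": joint torques, N m; "tcp_pos": TCP position; "ee_rot": TCP orientation; "contact_force": force on the tool from outside, world axes, zero at the start; "torque": the same for the moment, N m; "opening": finger opening in mm; "gripper_force": force on a finger pad.
Only numpy, scipy, OpenCV 4.12 (cv2) and the standard library are available. Lean on these libraries where they do the work, as an engineer would, in place of code of your own. Each camera call takes 0.05 s, during which the arm holds its last target. There are 200 camera calls.

## Working session

There is one attempt and no reset: what is moved stays moved. The work goes in short steps, Python scripts to look and compute and a tool call to move; the robot and the scene stay as the last step left them, time stands still between calls to the robot, and variables do not carry over. Pictures are saved under pics/ and viewed, at most 10 in all, crops included, and the job is handed in when it is done.

Besides the shell and the picture viewer there is one more tool, called in YAML: its name, and indented under it one key for each argument. drive_tool: Moves the arm, as the interface text tells. Its arguments: {"type":"object","properties":{"motion":{"type":"array","items":{"type":"object","properties":{"x":{"type":"number"},"y":{"type":"number"},"z":{"type":"number"},"ax":{"type":"number"},"ay":{"type":"number"},"az":{"type":"number"},"fingers":{"type":"number"}}}},"newtons":{"type":"number"}},"required":["motion"]}

```bash
mkdir -p pics; python3 - <<'E'
from bench import bot
import cv2,pickle
for n in("top","side"):
    c=bot.capture(n);pickle.dump(c,open(n+'.pkl','wb'));cv2.imwrite(f'pics/{n}0.png',c['frame'])
    print(n,c['fx'],c['cx'],c['cy'],c['R'],c['t'])
s=bot.get_state();print(s,bot.grip_point_offset)
E
```

```text
top 489.92035408181755 321.1115243810843 239.42940255076016 [[ 0.02194819 -0.99957186  0.01934876]
 [-0.99588052 -0.02356205 -0.08756043]
 [ 0.08797884 -0.01734726 -0.99597128]] [ -32.51431063  500.93099779 1046.7496376 ]
side 467.0523623041574 317.5855525860604 241.93812301686407 [[-0.95637624 -0.2917386  -0.01526656]
 [-0.12777064  0.4647082  -0.87619687]
 [ 0.26271495 -0.83602325 -0.48171151]] [476.06001035 142.6847166  806.56563334]
{'time': 0.1, 'joint_positions': array([ 1.12042169,  0.33279353, -0.06471665,  1.46087575,  0.02160046,
        1.34992068, -0.08851959]), 'qd': array([-0.0005576 , -0.00174799,  0.00026965, -0.00100532,  0.00023552,
        0.00224379, -0.00113156]), 'tau': array([ 1.56967431e-03, -6.24545360e+01,  2.44027690e-02, -3.90710557e+01,
       -6.16540667e-02,  3.66994506e-02,  1.03160853e-04]), 'tcp_pos': array([ 259.1109863 , -568.30554411,  183.9342494 ]), 'ee_rot': array([ 9.77211288e-01,  2.12267934e-01, -1.65335579e-04, -6.29510956e-04]), 'contact_force': array([-0.15353029, -0.35358253,  0.65748322]), 'torque': array([ 0.01855513, -0.00524532, -0.01178433]), 'gripper_force': 0.0, 'opening': 87.22310430766954} 18.700000000000003
```

View pics/top0.png

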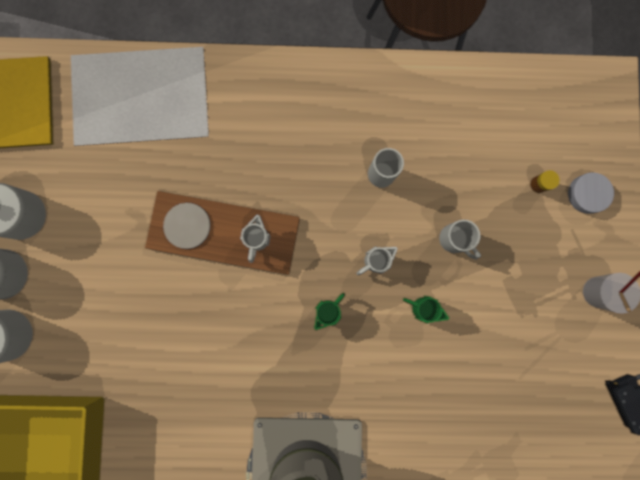

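View pics/side0.png

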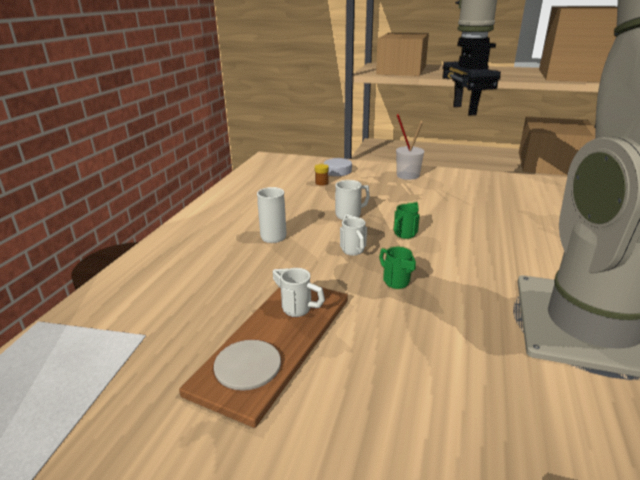

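Candidates seen in top view: white jug with lip and handle at (379,260), to be moved. The pattern jug is on the board at (255,237), the mug (handle, no lip) at (461,237), the beaker at (386,168), and green jugs at (328,312) and (428,310). The disc is at (187,226). I choose (379,260) and will check it in a crop.

```bash
cat > h.py <<'E'
import numpy as np,cv2,pickle
def ray(c,u,v,z):
    d=c['R'].T@np.array([(u-c['cx'])/c['fx'],(v-c['cy'])/c['fy'],1]); o=-c['R'].T@c['t']
    return o+d*(z-o[2])/d[2]
def proj(c,X):
    p=c['R']@np.array(X,float)+c['t'];return c['fx']*p[0]/p[2]+c['cx'],c['fy']*p[1]/p[2]+c['cy']
def white(c,box,lo=90,smax=60):
    x0,y0,x1,y1=box;h=cv2.cvtColor(c['frame'],cv2.COLOR_BGR2HSV)
    m=((h[...,1]<smax)&(h[...,2]>lo)).astype(np.uint8)*255
    k=np.zeros_like(m);k[y0:y1,x0:x1]=m[y0:y1,x0:x1]
    n,l,s,_=cv2.connectedComponentsWithStats(k)
    i=1+s[1:,4].argmax();return (l==i).astype(np.uint8),s[i]
E
python3 - <<'E'
from h import *
t=pickle.load(open('top.pkl','rb'));s=pickle.load(open('side.pkl','rb'))
a=[]
for c,b in((t,(345,235,415,285)),(t,(230,205,280,270)),(t,(155,195,218,255)),(s,(325,205,380,265)),(s,(262,260,335,325)),(s,(205,330,290,400))):
    m,st=white(c,b);print(b,st)
    x0,y0,x1,y1=b
    f=c['frame'].copy();cn,_=cv2.findContours(m,0,2)
    im=cv2.resize(f[y0:y1,x0:x1],(260,260*(y1-y0)//(x1-x0)),interpolation=2)
    g=260/(x1-x0);cv2.drawContours(im,[((k+.5-np.array([x0,y0]))*g).astype(int) for k in cn],-1,(0,0,255),1)
    q=np.zeros((300,260,3),np.uint8);q[:min(300,im.shape[0])]=im[:300];a.append(q)
cv2.imwrite('pics/crop.png',np.vstack([np.hstack(a[:3]),np.hstack(a[3:])]))
E
```

```text
(345, 235, 415, 285) [357 247  40  28 643]
(230, 205, 280, 270) [241 215  28  47 635]
(155, 195, 218, 255) [ 164  203   46   46 1633]
(325, 205, 380, 265) [ 335  205   32   51 1245]
(262, 260, 335, 325) [ 273  268   52   49 1664]
(205, 330, 290, 400) [ 214  340   67   50 2601]
```

View pics/crop.png

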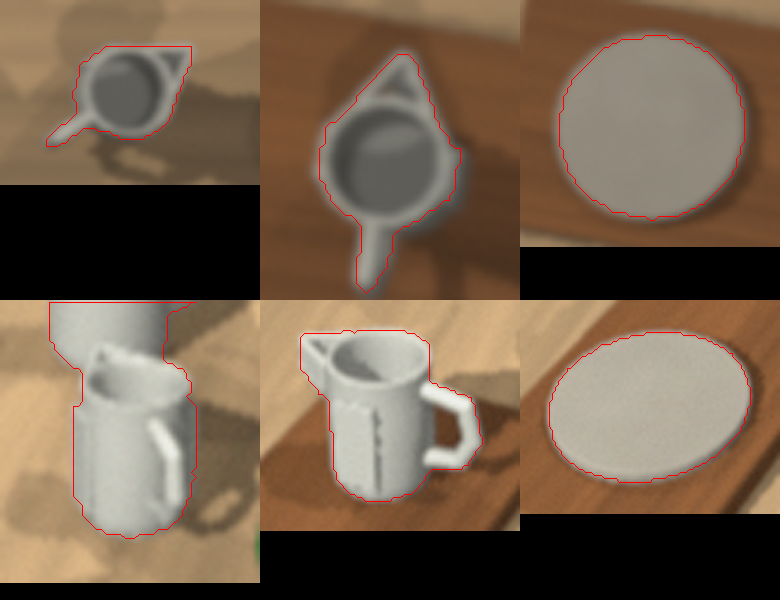

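```bash
python3 - <<'E'
from h import *
t=pickle.load(open('top.pkl','rb'));s=pickle.load(open('side.pkl','rb'))
def ang(a,b): d=(b-a)[:2];return np.degrees(np.arctan2(d[1],d[0])),np.hypot(*d)
for nm,rc,lp,hd,b in(('jug',(378.7,259.5),(396,247.9),(358,273.6),0),('ref',(254,235.8),(257.5,216),(250.6,260.7),18)):
    C=ray(t,*rc,b+70);L=ray(t,*lp,b+66);H=ray(t,*hd,b+50)
    print(nm,C.round(1),'lip',ang(C,L),'hnd->lip',ang(H,L),'H->C',ang(H,C))
    print('  proj side rim',proj(s,C),'top',proj(t,C))
for c,b in((t,(155,195,218,255)),(s,(205,330,290,400))):
    m,_=white(c,b);cn,_=cv2.findContours(m,0,2);e=cv2.fitEllipse(max(cn,key=len));print('disc',ray(c,*e[0],26))
h=cv2.cvtColor(t['frame'],cv2.COLOR_BGR2HSV)
m=((h[...,0]<14)&(h[...,1]>110)).astype(np.uint8);m[:170]=0;m[290:]=0;m[:,:130]=0;m[:,310:]=0
cn,_=cv2.findContours(m,0,2);k=max(cn,key=cv2.contourArea);r=cv2.minAreaRect(k);p=cv2.boxPoints(r)
P=[ray(t,*q,18) for q in p];print([x.round(0)[:2] for x in P]);
for i in range(4):print(ang(P[i],P[(i+1)%4]))
# mug, beaker rims
for q,z in(((462,236),85),((388,162),115)):print(ray(t,*q,z))
E
```

```text
jug [ 458.2 -141.    70. ] lip (np.float64(-55.29443952407354), np.float64(44.513976875751126)) hnd->lip (np.float64(-54.51518132245399), np.float64(95.06586368140799)) H->C (np.float64(-53.82910742942741), np.float64(50.55962841370969))
  proj side rim (np.float64(353.56452177159986), np.float64(222.19687247705457)) top (np.float64(378.69999999999993), np.float64(259.5))
ref [499.9 117.3  88. ] lip (np.float64(-7.306960406091936), np.float64(41.81264526824978)) hnd->lip (np.float64(-8.068111081737923), np.float64(92.57114876009503)) H->C (np.float64(-8.695024837562485), np.float64(50.765231791600456))
  proj side rim (np.float64(295.5376182159889), np.float64(274.87304889149254)) top (np.float64(254.0), np.float64(235.8))
disc [524.97885335 271.54237618  26.        ]
disc [522.78115296 279.52354574  26.        ]
[array([474., 360.]), array([601., 344.]), array([551.,  29.]), array([425.,  48.])]
(np.float64(-7.214593243940545), np.float64(127.68789795785486))
(np.float64(-98.9822804437302), np.float64(318.87664712657767))
(np.float64(171.2657889748254), np.float64(127.75557638953352))
(np.float64(80.99461069525837), np.float64(315.49100797084265))
[ 510.00201346 -310.93649518   85.        ]
[ 653.96487311 -151.48909069  115.        ]
```

Crop confirms it: the chosen jug is white, with its V lip up-right at (396,248) and handle down-left at (358,274). The pattern jug's lip is at (257,216). The jug is at (458,-141) with yaw -54.5°, and the target is (524.5,272.5) with yaw about -8.3°. So the tool needs to turn about +101° before the grasp, then +46°.

drive_tool:
  motion:
    - {"x": 0.3,"y": 3,"az": 0.11}
    - {"x": 0.3,"y": 3,"az": 0.11}
    - {"x": 0.6,"y": 3,"az": 0.11}
    - {"x": 1.2,"y": 3,"az": 0.11}
    - {"x": 1.6,"y": 3,"az": 0.11}

```text
invalid input
```

drive_tool:
  motion:
    - {"x": 1.6,"y": 3,"az": 0.11}
    - {"x": 1.6,"y": 3,"az": 0.11}
    - {"x": 1.6,"y": 3,"az": 0.11}
    - {"x": 1.6,"y": 3,"az": 0.11}
    - {"x": 1.6,"y": 3,"az": 0.11}

```text
invalid input
```

drive_tool:
  motion:
    - {"x": 1.6,"y": 3,"az": 0.11}
    - {"x": 1.6,"y": 3,"az": 0.11}
    - {"x": 1.6,"y": 3,"az": 0.11}
    - {"x": 1.6,"y": 3,"az": 0.11}
    - {"az": 0.11}

```text
invalid input
```

```bash
cat >> h.py <<'E'
from scipy.spatial.transform import Rotation as Ro
def need(bot,x,y,z,yaw):
    """cm and rad shift to reach TCP x,y,z (mm), pointing down, closing line at yaw (deg)"""
    s=bot.get_state();a=np.radians(yaw);Y=np.array([np.cos(a),np.sin(a),0]);Z=np.array([0,0,-1.])
    T=Ro.from_matrix(np.c_[np.cross(Y,Z),Y,Z]);R=Ro.from_quat(s['ee_rot'])
    print('shift cm',((np.array([x,y,z])-s['tcp_pos'])/10).round(2),'turn',(T*R.inv()).as_rotvec().round(3),'t',s['time'],'j',s['joint_positions'].round(2),s['opening'])
E
python3 -c "
from bench import bot
from h import *
need(bot,458,-141,120,215.5)"
```

```text
shift cm [19.89 42.73 -6.39] turn [-1.000e-03  0.000e+00 -1.379e+00] t 0.1 j [ 1.12  0.33 -0.06  1.46  0.02  1.35 -0.09] 87.22310430766954
```

drive_tool:
  motion:
    - {"x": 0.3,"y": 3,"z": 0,"ax": 0,"ay": 0,"az": 0.11,"fingers": 0}
    - {"x": 0.3,"y": 3,"z": 0,"ax": 0,"ay": 0,"az": 0.11,"fingers": 0}
    - {"x": 0.6,"y": 3,"z": 0,"ax": 0,"ay": 0,"az": 0.11,"fingers": 0}
    - {"x": 1.2,"y": 3,"z": 0,"ax": 0,"ay": 0,"az": 0.11,"fingers": 0}
    - {"x": 1.6,"y": 3,"z": 0,"ax": 0,"ay": 0,"az": 0.11,"fingers": 0}
  newtons: 20

```text
time: 0.52
tcp_pos: [298.4, -417.5, 184.4]
ee_rot: [0.882, 0.471, -0.0, -0.0]
contact_force: [1.2, -0.2, 0.0]
opening: 87.3
gripper_force: 0.0
```

drive_tool:
  motion:
    - {"x": 1.6,"y": 3,"z": 0,"ax": 0,"ay": 0,"az": 0.11,"fingers": 0}
    - {"x": 1.6,"y": 3,"z": 0,"ax": 0,"ay": 0,"az": 0.11,"fingers": 0}
    - {"x": 1.6,"y": 3,"z": 0,"ax": 0,"ay": 0,"az": 0.11,"fingers": 0}
    - {"x": 1.6,"y": 3,"z": 0,"ax": 0,"ay": 0,"az": 0.11,"fingers": 0}
    - {"x": 1.6,"y": 3,"z": 0,"ax": 0,"ay": 0,"az": 0.11,"fingers": 0}

```text
time: 0.93
tcp_pos: [379.6, -267.0, 184.5]
ee_rot: [0.72, 0.694, -0.0, -0.0]
contact_force: [0.6, -0.3, -0.2]
opening: 86.7
gripper_force: 0.0
```

drive_tool:
  motion:
    - {"x": 1.6,"y": 3,"z": 0,"ax": 0,"ay": 0,"az": 0.11,"fingers": 0}
    - {"x": 1.6,"y": 3,"z": 0,"ax": 0,"ay": 0,"az": 0.11,"fingers": 0}
    - {"x": 1.6,"y": 3,"z": 0,"ax": 0,"ay": 0,"az": 0.11,"fingers": 0}
    - {"x": 1.6,"y": 3,"z": 0,"ax": 0,"ay": 0,"az": 0.11,"fingers": 0}
    - {"x": 1.6,"y": 0.7,"z": 0,"ax": 0,"ay": 0,"az": 0.11,"fingers": 0}

```text
time: 1.35
tcp_pos: [460.2, -136.4, 184.9]
ee_rot: [0.503, 0.865, 0.0, -0.0]
contact_force: [0.0, 0.1, 0.5]
opening: 87.3
gripper_force: 0.0
```

```bash
python3 -c "
from bench import bot
from h import *
need(bot,458,-141,120,35.5)"
```

```text
shift cm [-0.22 -0.46 -6.49] turn [-0.001  0.     0.102] t 1.35 j [ 0.73  0.04 -0.55  1.8   0.02  1.3   0.7 ] 87.3159615964741
```

drive_tool:
  motion:
    - {"x": -0.2,"y": -0.5,"z": -1.5,"ax": 0,"ay": 0,"az": 0.1,"fingers": 0}
    - {"x": 0,"y": 0,"z": -2,"ax": 0,"ay": 0,"az": 0,"fingers": 0}
    - {"x": 0,"y": 0,"z": -2,"ax": 0,"ay": 0,"az": 0,"fingers": 0}
    - {"x": 0,"y": 0,"z": -1,"ax": 0,"ay": 0,"az": 0,"fingers": 0}
    - {"x": 0,"y": 0,"z": 0,"ax": 0,"ay": 0,"az": 0,"fingers": 0}

```text
time: 1.77
tcp_pos: [455.8, -146.2, 117.5]
ee_rot: [0.463, 0.886, -0.0, -0.002]
contact_force: [0.3, 0.7, -0.1]
opening: 87.5
gripper_force: 0.0
```

```bash
python3 -c "
from bench import bot
from h import *
need(bot,458,-141,19,35.5)
o=[]
for n,(x,y) in(('side',(270,110)),('top',(310,180))):
    c=bot.capture(n);o.append(cv2.resize(c['frame'][y:y+150,x:x+130],None,fx=3,fy=3,interpolation=2))
cv2.imwrite('pics/a.png',np.hstack(o))"
```

```text
shift cm [ 0.22  0.52 -9.85] turn [-0.002 -0.004  0.013] t 1.7667 j [ 0.74  0.1  -0.54  1.9   0.06  1.16  0.78] 87.45026544459513
```

View pics/a.png

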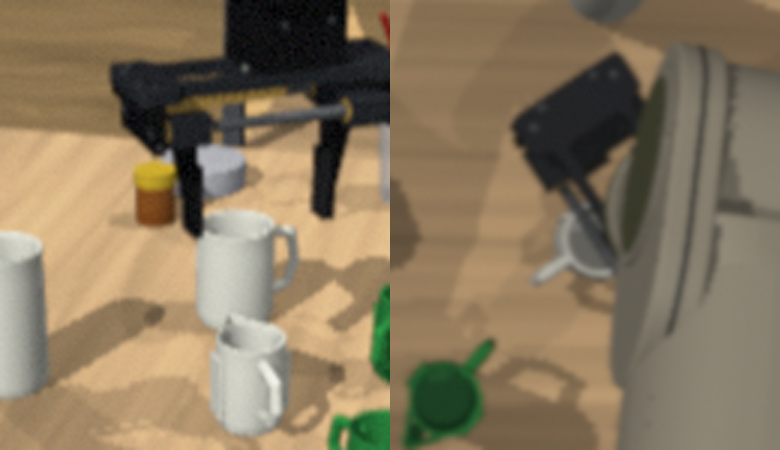

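Gripper straddles the jug: finger tips in the side view at about (335,188) and (377,182), with the jug rim between them at (354,221). Descending.

drive_tool:
  motion:
    - {"x": 0.2,"y": 0.5,"z": -1,"ax": 0,"ay": 0,"az": 0.01,"fingers": 0}
    - {"x": 0,"y": 0,"z": -2,"ax": 0,"ay": 0,"az": 0,"fingers": 0}
    - {"x": 0,"y": 0,"z": -2,"ax": 0,"ay": 0,"az": 0,"fingers": 0}
    - {"x": 0,"y": 0,"z": -2,"ax": 0,"ay": 0,"az": 0,"fingers": 0}
    - {"x": 0,"y": 0,"z": -1.5,"ax": 0,"ay": 0,"az": 0,"fingers": 0}

```text
time: 2.28
tcp_pos: [459.5, -141.3, 33.7]
ee_rot: [0.459, 0.889, 0.0, 0.0]
contact_force: [-0.3, -0.6, 0.2]
opening: 87.2
gripper_force: 0.0
```

```bash
python3 -c "
from bench import bot
from h import *
need(bot,458,-141,19,35.5);print(bot.get_state()['contact_force'])"
```

```text
shift cm [-0.15  0.03 -1.47] turn [0.    0.    0.002] t 2.2833 j [ 0.71  0.21 -0.54  1.98  0.13  0.98  0.72] 87.15465981248768
[-0.28292516 -0.55457354  0.17185482]
```

drive_tool:
  motion:
    - {"x": -0.1,"y": 0,"z": -0.7,"ax": 0,"ay": 0,"az": 0,"fingers": 0}
    - {"x": 0,"y": 0,"z": -0.4,"ax": 0,"ay": 0,"az": 0,"fingers": 0}
    - {"x": 0,"y": 0,"z": 0,"ax": 0,"ay": 0,"az": 0,"fingers": 0}
    - {"x": 0,"y": 0,"z": 0,"ax": 0,"ay": 0,"az": 0,"fingers": 60}
    - {"x": 0,"y": 0,"z": 0,"ax": 0,"ay": 0,"az": 0,"fingers": 80}
  newtons: 10

```text
time: 2.7
tcp_pos: [459.1, -141.9, 24.7]
ee_rot: [0.459, 0.888, 0.0, 0.001]
contact_force: [-0.1, 0.2, 0.6]
opening: 80.1
gripper_force: 0.0
```

drive_tool:
  motion:
    - {"x": 0,"y": 0,"z": 0,"ax": 0,"ay": 0,"az": 0,"fingers": 85}
    - {"x": 0,"y": 0,"z": 0,"ax": 0,"ay": 0,"az": 0,"fingers": 90}
    - {"x": 0,"y": 0,"z": 0,"ax": 0,"ay": 0,"az": 0,"fingers": 95}
    - {"x": 0,"y": 0,"z": 0,"ax": 0,"ay": 0,"az": 0,"fingers": 100}
    - {"x": 0,"y": 0,"z": 0,"ax": 0,"ay": 0,"az": 0,"fingers": 110}

```text
time: 3.12
tcp_pos: [458.4, -141.7, 23.8]
ee_rot: [0.459, 0.888, 0.0, 0.0]
contact_force: [-0.6, -0.5, 0.6]
opening: 53.1
gripper_force: 0.5
```

drive_tool:
  motion:
    - {"x": 0,"y": 0,"z": 0,"ax": 0,"ay": 0,"az": 0,"fingers": 200}
    - {"x": 0,"y": 0,"z": 0,"ax": 0,"ay": 0,"az": 0,"fingers": 200}
    - {"x": 0,"y": 0,"z": 0,"ax": 0,"ay": 0,"az": 0,"fingers": 200}
  newtons: 20

```text
time: 3.37
tcp_pos: [458.3, -141.8, 23.8]
ee_rot: [0.459, 0.888, -0.0, 0.0]
contact_force: [-1.4, -0.8, 2.3]
opening: 51.8
gripper_force: 20.0
```

drive_tool:
  motion:
    - {"x": 0,"y": 0,"z": 0.5,"ax": 0,"ay": 0,"az": 0,"fingers": 200}
    - {"x": 0,"y": 0,"z": 1,"ax": 0,"ay": 0,"az": 0,"fingers": 200}
    - {"x": 0,"y": 0,"z": 1.5,"ax": 0,"ay": 0,"az": 0,"fingers": 200}
    - {"x": 0,"y": 0,"z": 1,"ax": 0,"ay": 0,"az": 0,"fingers": 200}
    - {"x": 0,"y": 0,"z": 0,"ax": 0,"ay": 0,"az": 0,"fingers": 200}

```text
time: 3.78
tcp_pos: [459.9, -142.1, 66.2]
ee_rot: [0.459, 0.888, 0.0, 0.002]
contact_force: [-0.2, 0.2, -2.3]
opening: 51.3
gripper_force: 20.0
```

```bash
python3 -c "
from bench import bot
from h import *
need(bot,458,-141,60,35.5)
o=[]
for n,(x,y) in(('side',(290,130)),('top',(310,180))):
    c=bot.capture(n);o.append(cv2.resize(c['frame'][y:y+150,x:x+130],None,fx=3,fy=3,interpolation=2))
cv2.imwrite('pics/b.png',np.hstack(o))"
```

```text
shift cm [-0.19  0.11 -0.62] turn [0.001 0.004 0.003] t 3.7833 j [ 0.72  0.16 -0.55  1.95  0.1   1.05  0.74] 51.329986010617226
```

View pics/b.png

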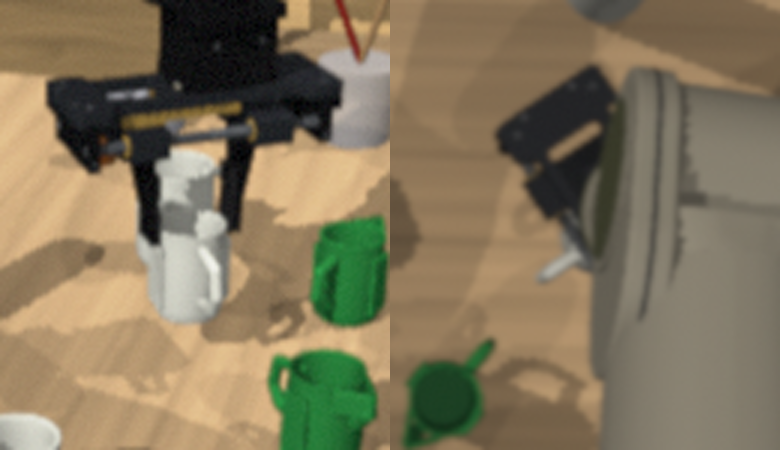

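The jug is held upright, its base about 24 mm below TCP (side view about (353,232)). Raise it, then carry it over.

drive_tool:
  motion:
    - {"x": 0,"y": 0,"z": 1,"ax": 0,"ay": 0,"az": 0,"fingers": 200}
    - {"x": 0,"y": 0,"z": 2,"ax": 0,"ay": 0,"az": 0,"fingers": 200}
    - {"x": 0,"y": 0,"z": 2.5,"ax": 0,"ay": 0,"az": 0,"fingers": 200}
    - {"x": 0,"y": 0.5,"z": 2,"ax": 0,"ay": 0,"az": 0,"fingers": 200}
    - {"x": 0,"y": 1,"z": 1,"ax": 0,"ay": 0,"az": 0.03,"fingers": 200}

```text
time: 4.3
tcp_pos: [459.0, -127.5, 151.0]
ee_rot: [0.446, 0.895, 0.0, 0.001]
contact_force: [0.9, -0.5, -2.8]
opening: 51.9
gripper_force: 20.0
```

drive_tool:
  motion:
    - {"x": 0.4,"y": 2,"z": 0,"ax": 0,"ay": 0,"az": 0.05,"fingers": 200}
    - {"x": 0.4,"y": 2.5,"z": 0,"ax": 0,"ay": 0,"az": 0.05,"fingers": 200}
    - {"x": 0.4,"y": 2.5,"z": 0,"ax": 0,"ay": 0,"az": 0.05,"fingers": 200}
    - {"x": 0.4,"y": 2.5,"z": 0,"ax": 0,"ay": 0,"az": 0.05,"fingers": 200}
    - {"x": 0.4,"y": 2.5,"z": 0,"ax": 0,"ay": 0,"az": 0.05,"fingers": 200}

```text
time: 4.72
tcp_pos: [477.4, -3.5, 147.3]
ee_rot: [0.327, 0.945, 0.0, -0.001]
contact_force: [-1.0, 0.3, -2.1]
opening: 51.6
gripper_force: 20.0
```

drive_tool:
  motion:
    - {"x": 0.4,"y": 2.5,"z": 0,"ax": 0,"ay": 0,"az": 0.05,"fingers": 200}
    - {"x": 0.4,"y": 2.5,"z": 0,"ax": 0,"ay": 0,"az": 0.05,"fingers": 200}
    - {"x": 0.4,"y": 2.5,"z": 0,"ax": 0,"ay": 0,"az": 0.05,"fingers": 200}
    - {"x": 0.4,"y": 2.5,"z": 0,"ax": 0,"ay": 0,"az": 0.05,"fingers": 200}
    - {"x": 0.4,"y": 2.5,"z": 0,"ax": 0,"ay": 0,"az": 0.05,"fingers": 200}

```text
time: 5.13
tcp_pos: [496.9, 121.4, 147.3]
ee_rot: [0.207, 0.978, 0.0, -0.001]
contact_force: [0.8, -1.1, -2.0]
opening: 51.4
gripper_force: 20.0
```

drive_tool:
  motion:
    - {"x": 0.4,"y": 2.5,"z": 0,"ax": 0,"ay": 0,"az": 0.05,"fingers": 200}
    - {"x": 0.4,"y": 2.5,"z": 0,"ax": 0,"ay": 0,"az": 0.05,"fingers": 200}
    - {"x": 0.4,"y": 2.5,"z": 0,"ax": 0,"ay": 0,"az": 0.05,"fingers": 200}
    - {"x": 0.4,"y": 2.5,"z": 0,"ax": 0,"ay": 0,"az": 0.05,"fingers": 200}
    - {"x": 0.4,"y": 2,"z": 0,"ax": 0,"ay": 0,"az": 0.05,"fingers": 200}

```text
time: 5.55
tcp_pos: [516.3, 242.3, 147.3]
ee_rot: [0.083, 0.997, 0.0, -0.001]
contact_force: [-0.4, 0.2, -1.5]
opening: 51.8
gripper_force: 20.0
```

```bash
python3 -c "
from bench import bot
from h import *
need(bot,524.5,272.5,140,81.7)"
```

```text
shift cm [ 0.82  3.02 -0.73] turn [-0.001 -0.002  0.021] t 5.55 j [ 0.2   0.36 -0.87  1.62  0.28  1.29  0.68] 51.80061405686474
```

drive_tool:
  motion:
    - {"x": 0.4,"y": 1.5,"z": 0,"ax": 0,"ay": 0,"az": 0.02,"fingers": 200}
    - {"x": 0.4,"y": 1.2,"z": 0,"ax": 0,"ay": 0,"az": 0,"fingers": 200}
    - {"x": 0,"y": 0.3,"z": -1,"ax": 0,"ay": 0,"az": 0,"fingers": 200}
    - {"x": 0,"y": 0,"z": -2,"ax": 0,"ay": 0,"az": 0,"fingers": 200}
    - {"x": 0,"y": 0,"z": -2,"ax": 0,"ay": 0,"az": 0,"fingers": 200}

```text
time: 5.97
tcp_pos: [524.9, 269.6, 96.8]
ee_rot: [0.075, 0.997, 0.0, -0.0]
contact_force: [-0.2, 0.3, -2.7]
opening: 52.2
gripper_force: 20.0
```

drive_tool:
  motion:
    - {"x": 0,"y": 0,"z": -1.5,"ax": 0,"ay": 0,"az": 0,"fingers": 200}
    - {"x": 0,"y": 0,"z": -1,"ax": 0,"ay": 0,"az": 0,"fingers": 200}
    - {"x": 0,"y": 0,"z": -0.3,"ax": 0,"ay": 0,"az": 0,"fingers": 200}
    - {"x": 0,"y": 0,"z": 0,"ax": 0,"ay": 0,"az": 0,"fingers": 200}

```text
time: 6.3
tcp_pos: [525.3, 268.2, 69.5]
ee_rot: [0.076, 0.997, -0.0, -0.001]
contact_force: [-0.1, -0.3, -2.5]
opening: 51.5
gripper_force: 20.0
```

```bash
python3 -c "
from bench import bot
from h import *
need(bot,524.5,272.5,51,81.7)
o=[]
for n,(x,y) in(('side',(190,260)),('top',(140,150))):
    c=bot.capture(n);o.append(cv2.resize(c['frame'][y:y+150,x:x+130],None,fx=3,fy=3,interpolation=2))
cv2.imwrite('pics/c.png',np.hstack(o))
s=pickle.load(open('side.pkl','rb'));B=bot.get_state()['tcp_pos']
for q in ([524.5,272.5,26],[B[0],B[1],B[2]-24]): print((np.array(proj(s,q))-[190,260])*3)"
```

```text
shift cm [-0.08  0.43 -1.85] turn [ 0.    -0.002  0.008] t 6.3 j [ 0.11  0.48 -0.84  1.66  0.38  1.18  0.6 ] 51.52822515940376
[172.87722758 303.10163964]
[168.76249316 265.05595931]
```

View pics/c.png

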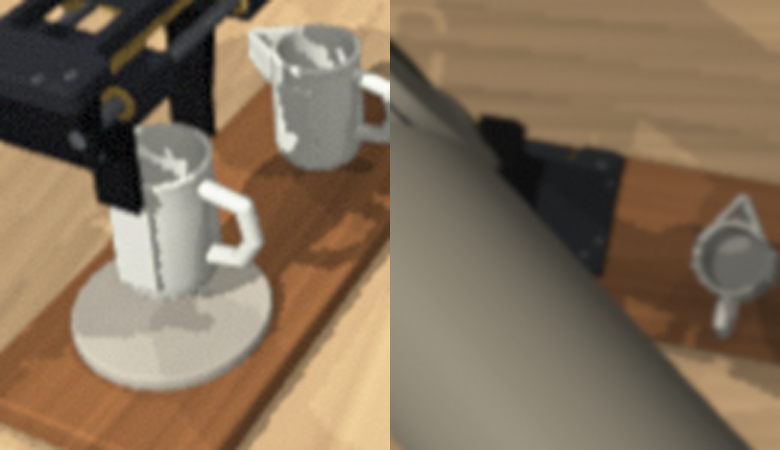

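The jug hangs just above the disc, its handle parallel to the pattern jug's handle (side crop (235,225) against (375,90)) and its lip on the opposite side. Nudge y, then lower.

drive_tool:
  motion:
    - {"x": -0.1,"y": 0.5,"z": 0,"ax": 0,"ay": 0,"az": 0.01,"fingers": 200}
    - {"x": 0,"y": 0,"z": -0.5,"ax": 0,"ay": 0,"az": 0,"fingers": 200}
    - {"x": 0,"y": 0,"z": -0.5,"ax": 0,"ay": 0,"az": 0,"fingers": 200}
    - {"x": 0,"y": 0,"z": -0.3,"ax": 0,"ay": 0,"az": 0,"fingers": 200}
    - {"x": 0,"y": 0,"z": 0,"ax": 0,"ay": 0,"az": 0,"fingers": 200}

```text
time: 6.82
tcp_pos: [524.9, 272.9, 56.7]
ee_rot: [0.072, 0.997, -0.0, -0.001]
contact_force: [-0.0, 0.1, -1.5]
opening: 51.6
gripper_force: 20.0
```

drive_tool:
  motion:
    - {"x": 0,"y": 0,"z": -0.2,"ax": 0,"ay": 0,"az": 0,"fingers": 200}
    - {"x": 0,"y": 0,"z": -0.2,"ax": 0,"ay": 0,"az": 0,"fingers": 200}
    - {"x": 0,"y": 0,"z": 0,"ax": 0,"ay": 0,"az": 0,"fingers": 200}

```text
time: 7.07
tcp_pos: [525.2, 273.2, 53.3]
ee_rot: [0.072, 0.997, -0.0, -0.0]
contact_force: [0.3, 0.3, -2.1]
opening: 51.7
gripper_force: 20.0
```

drive_tool:
  motion:
    - {"x": 0,"y": 0,"z": -0.2,"ax": 0,"ay": 0,"az": 0,"fingers": 200}
    - {"x": 0,"y": 0,"z": 0,"ax": 0,"ay": 0,"az": 0,"fingers": 200}

```text
time: 7.23
tcp_pos: [525.2, 273.2, 51.4]
ee_rot: [0.072, 0.997, -0.0, -0.0]
contact_force: [-0.3, -0.2, -2.7]
opening: 51.4
gripper_force: 20.0
```

drive_tool:
  motion:
    - {"x": 0,"y": 0,"z": -0.1,"ax": 0,"ay": 0,"az": 0,"fingers": 200}
    - {"x": 0,"y": 0,"z": 0,"ax": 0,"ay": 0,"az": 0,"fingers": 200}

```text
time: 7.4
tcp_pos: [525.3, 273.3, 50.6]
ee_rot: [0.072, 0.997, 0.0, -0.0]
contact_force: [-0.3, 0.2, -2.7]
opening: 51.6
gripper_force: 20.0
```

drive_tool:
  motion:
    - {"x": 0,"y": 0,"z": -0.1,"ax": 0,"ay": 0,"az": 0,"fingers": 200}
    - {"x": 0,"y": 0,"z": 0,"ax": 0,"ay": 0,"az": 0,"fingers": 200}

```text
time: 7.57
tcp_pos: [525.6, 273.3, 49.9]
ee_rot: [0.072, 0.997, 0.0, 0.0]
contact_force: [0.7, 0.4, -0.1]
opening: 51.5
gripper_force: 20.0
```

drive_tool:
  motion:
    - {"x": 0,"y": 0,"z": -0.05,"ax": 0,"ay": 0,"az": 0,"fingers": 200}
    - {"x": 0,"y": 0,"z": 0,"ax": 0,"ay": 0,"az": 0,"fingers": 200}

```text
time: 7.73
tcp_pos: [525.7, 273.4, 49.8]
ee_rot: [0.072, 0.997, 0.0, 0.0]
contact_force: [-0.8, -1.5, 5.0]
opening: 51.8
gripper_force: 20.0
```

The force turned to +5 N, so it has touched down. Release slowly and go up.

drive_tool:
  motion:
    - {"x": 0,"y": 0,"z": 0,"ax": 0,"ay": 0,"az": 0,"fingers": 95}
    - {"x": 0,"y": 0,"z": 0,"ax": 0,"ay": 0,"az": 0,"fingers": 80}
    - {"x": 0,"y": 0,"z": 0,"ax": 0,"ay": 0,"az": 0,"fingers": 50}
    - {"x": 0,"y": 0,"z": 0,"ax": 0,"ay": 0,"az": 0,"fingers": 10}
    - {"x": 0,"y": 0,"z": 0,"ax": 0,"ay": 0,"az": 0,"fingers": 10}

```text
time: 8.15
tcp_pos: [525.2, 273.3, 49.0]
ee_rot: [0.072, 0.997, 0.0, -0.0]
contact_force: [-0.8, -0.4, 0.1]
opening: 71.9
gripper_force: 0.0
```

drive_tool:
  motion:
    - {"x": 0,"y": 0,"z": 0,"ax": 0,"ay": 0,"az": 0,"fingers": 10}
    - {"x": 0,"y": 0,"z": 0,"ax": 0,"ay": 0,"az": 0,"fingers": 10}

```text
time: 8.32
tcp_pos: [525.3, 273.3, 49.1]
ee_rot: [0.072, 0.997, 0.0, -0.0]
contact_force: [-0.2, -0.2, 0.2]
opening: 81.4
gripper_force: 0.0
```

drive_tool:
  motion:
    - {"x": 0,"y": 0,"z": 1,"ax": 0,"ay": 0,"az": 0,"fingers": 10}
    - {"x": 0,"y": 0,"z": 2.5,"ax": 0,"ay": 0,"az": 0,"fingers": 10}
    - {"x": 0,"y": 0,"z": 3,"ax": 0,"ay": 0,"az": 0,"fingers": 10}
    - {"x": 0,"y": 0,"z": 3,"ax": 0,"ay": 0,"az": 0,"fingers": 10}
    - {"x": 0,"y": 0,"z": 3,"ax": 0,"ay": 0,"az": 0,"fingers": 10}

```text
time: 8.73
tcp_pos: [525.0, 273.4, 176.4]
ee_rot: [0.072, 0.997, 0.0, 0.0]
contact_force: [1.0, 1.1, 0.9]
opening: 83.6
gripper_force: 0.0
```

drive_tool:
  motion:
    - {"x": 0,"y": -2,"z": 3,"ax": 0,"ay": 0,"az": 0,"fingers": 10}
    - {"x": 0,"y": -3,"z": 0,"ax": 0,"ay": 0,"az": 0,"fingers": 10}
    - {"x": -0.5,"y": -4,"z": 0,"ax": 0,"ay": 0,"az": 0,"fingers": 10}
    - {"x": -0.5,"y": -4,"z": 0,"ax": 0,"ay": 0,"az": 0,"fingers": 10}
    - {"x": -0.5,"y": -4,"z": 0,"ax": 0,"ay": 0,"az": 0,"fingers": 10}

```text
time: 9.15
tcp_pos: [509.8, 102.1, 205.0]
ee_rot: [0.071, 0.997, 0.0, 0.0]
contact_force: [0.8, -0.3, 0.4]
opening: 83.5
gripper_force: 0.0
```

drive_tool:
  motion:
    - {"x": 0,"y": -4,"z": 0,"ax": 0,"ay": 0,"az": 0,"fingers": 10}
    - {"x": 0,"y": -4,"z": 0,"ax": 0,"ay": 0,"az": 0,"fingers": 10}
    - {"x": 0,"y": -4,"z": 0,"ax": 0,"ay": 0,"az": 0,"fingers": 10}
    - {"x": 0,"y": -3,"z": 0,"ax": 0,"ay": 0,"az": 0,"fingers": 10}
    - {"x": 0,"y": -1,"z": 0,"ax": 0,"ay": 0,"az": 0,"fingers": 10}

```text
time: 9.57
tcp_pos: [509.9, -62.4, 204.7]
ee_rot: [0.075, 0.997, -0.001, 0.0]
contact_force: [-0.9, -0.8, -0.2]
opening: 83.0
gripper_force: 0.0
```

```bash
python3 -c "
from bench import bot
from h import *
o=[]
for n,(x,y) in(('side',(190,240)),('top',(145,165))):
    c=bot.capture(n);o.append(cv2.resize(c['frame'][y:y+130,x:x+130],None,fx=3,fy=3,interpolation=2))
cv2.imwrite('pics/d.png',np.hstack(o))"
```

```text
(no output)
```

View pics/d.png

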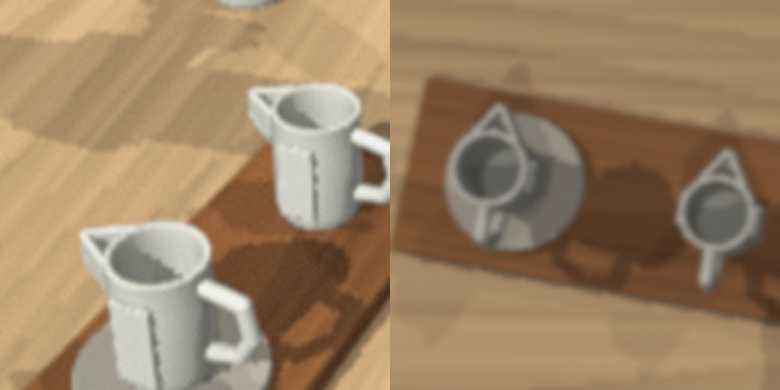

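The jug stands upright on the disc, lips parallel: top crop lip (499,107) to handle (488,243), against the pattern's (729,153) to (708,288). Check the centre numerically and hand in if good.

```bash
python3 -c "
from bench import bot
from h import *
t=pickle.load(open('top.pkl','rb'));p=lambda u,v,z:ray(t,145+(u-390)/3,165+v/3,z)
C=p(491,170,96)[:2];L=p(499,107,90);H=p(488,243,76);d=(L-H)[:2]
e=np.hypot(*(C-[524.5,273]));a=np.degrees(np.arctan2(d[1],d[0]))
print(C,e,a)
if e<11 and abs(a+8.2)<9: print(bot.close_job())"
```

```text
[524.32136859 269.56289937] 3.4417393752339303 -4.273344845746759
the job is handed in; nothing more can be done
None
```

The milk jug stands upright on the plaster disc, about 3 mm from its centre by my last camera measurement, with its lip within about 4° of the other jug's lip; the job is handed in, and no verdict came back.

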